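# Cover the dish and hold the lot clip open round its card

## Robot

A 6-joint arm with a two-finger parallel gripper is mounted at the origin on a cart in front of the work surface, level with it; the furniture and walls round the work are solid. World frame = base frame: x ahead of the robot, y to its left, z up, the work surface at z = 0. Lengths are in mm, angles in rad, forces in N, time in s.
With the tool pointing down it reaches from about 425 to 925 mm from the base axis. Payload 12.5 kg.
Tool frame: the origin (TCP) lies midway between the tips of the shut fingers; the grasp point (between the pads) lies 19 mm behind it; z points along the fingers, x is the direction in which the jaws open and shut, and the axes are right-handed (so a half turn about z gives the same grasp; the last joint's range is limited). The gripper opens to 85 mm and grips with 20 to 120 N. Pads are 22 mm wide; open, the fingers measure 114 mm over their backs; the gripper's body (76 mm by 85 mm) begins 54 mm behind the grasp point. The pads swing forward as they close: fully open they stand 13 mm farther back than shut.
Start: joints at [-1.228, 0.491, 1.559, -0, 1.092, -0.106], TCP at [271.202, -563.111, 231.327] pointing down, gripper open.
Joint ranges: [-3.1, 3.1], [-0.84, 2.19], [0.05, 2.79], [-1.13, 4.28], [0.06, 2.93], [-2.69, 2.69]. Speed limits (rad/s): [2.22, 2.22, 2.79, 3.14, 3.14, 3.14].

## Interface

Orientations are given as a unit quaternion [w, x, y, z].
In Python, from cell import arm gives the robot as it stands.
- The arm moves only by the tool jog_arm, never from a script. Its arguments are lists of equal length, an entry for each row: "offset": the shift along the tool's x, y, z in m, a list of three; "delta_rot": the turn, a rotation vector about the tool's x, y, z in degrees, a list of three; "jaw": the closure, from 0 (fully open) to 1 (shut). A call has 1 to 10 rows; each row is the pose to reach, as a shift and turn from the pose commanded when the call began, along the tool's axes at that moment; what a row does not reach only later rows make up. A row lasts 1/10 s, in which the tool goes at most 50 mm and 8.59 degrees, less where a joint would pass 70% of its speed; a pose out of reach is approached as far as the arm can. A call with a gripper value outside its range is refused whole. The fingers move at their own pace and stop on an object; "newtons" is the grip in N (left out, the last holds). Time passes only in rows, so rows that repeat a pose let the fingers close. It gives the time, the measured TCP pose, the force and the opening at its end, in the units of the state.
- arm.observe(): the state, without advancing time (a new reading comes with each control period).
- arm.capture(name): name is "side" or "top" or "wrist"; returns the picture (384x512x3 uint8, blue, green, red); there is no depth.
- arm.camera_info(name): a dict with "intrinsics" (3x3 intrinsics, pixels), "rvec" (rotation vector, rad) and "tvec" (3), from world to camera coordinates, as OpenCV has them; the wrist camera has in their place "tool_from_camera" (4x4, takes a point from camera to tool coordinates, whose origin is the TCP and whose axes are the tool frame's). Camera axes: x right, y down, z forward; pixel columns grow to the right and rows downward; lengths in mm; the calibration is good to about 2 mm. A picture is of the moment at which its call begins: read the wrist's pose just before it. camera_info takes no time and is no camera call.
- arm.hand_in(): hands the job in, once; it reports no verdict.
The state is a dict: "time_s": time; "joint_positions": joint angles; "joint_velocities": joint speeds; "effort": joint torques, N m; "tcp_pos": TCP position; "tcp_rot": TCP orientation; "force": force on the tool from outside, world axes, zero at the start; "wrist_torque": the same for the moment, N m; "finger_gap": finger opening in mm.
Only numpy, scipy, OpenCV 4.12 (cv2) and the standard library are available. Lean on these libraries where they do the work, as an engineer would, in place of code of your own. Each camera call takes 0.05 s, during which the arm holds its last target. There are 200 camera calls.

## Task

Set the wooden cover with the upright lot card onto the white ramekin where it stands, so that it sits level and seated on the rim, and let go of it. Then pick up the wooden spring clip by its handles, squeeze it fully open and bring it down from above, square to the card, so that the gaping jaws stand well over the card's top edge, one on each side, without resting on or pressing the card. A colleague will slip a second ticket in, so finish there still holding the clip open in the air, and leave the shakers, cup and tape roll alone.

Things in the scene. Friction and masses are not known exactly. Their poses are not given: they have to be found in the camera images.
- ramekin_rim (a point): Loose white ribbed ramekin (68 mm across, 36 mm high, 0.13 kg, open on top, clear inside opening about 52 mm across); this point is the centre of its mouth at rim height. z up.
- cover_block (a point): Centre of the cover's wooden block, 44 mm (x) by 16 mm (y) by 26 mm high: 18 mm above the disc's underside, 13 mm above the disc's top, 13 mm below the block's top. The disc sticks out below the block all round. Grip the block across y, with the card between the fingers. x along the card, y the card's normal, z up.
- cover_seat (a point): Point on the cover's axis in the plane of the disc's underside (18 mm below the block's centre); it coincides with ramekin_rim when the cover is seated and centred. Same axes as cover_block.
- card_top (a point): Middle of the card's top edge, 45 mm above cover_block (63 mm above the disc's underside). Same axes as cover_block.
- clip_pivot (a point): Middle of the clip's steel spring barrel (8 mm radius, along x), 42 mm above its foot. Two handles spread upward from it in a V, 51 mm wide outside at the top, 40 mm above this point, 36 mm wide in x. Squeezed along y to their stop they stand parallel, 28 mm over the outsides. x along the hinge, y the squeezing direction, z up.
- jaw_left (a joint): Turn of the clip arm whose jaw is on the +y side, rad: 0 closed, 0.28 fully open.
- jaw_right (a joint): Turn of the clip arm whose jaw is on the -y side, rad: 0 closed, 0.28 fully open.
- ramekin: The ramekin; origin at the centre of its underside.
- cover: Loose wooden cover, 0.09 kg, upright on the worktop, all parts centred on z: a boss 46 mm across, 5 mm high, that drops into the ramekin's mouth; a disc 74 mm across, 5 mm thick, that rests on the rim; a block 26 mm high; from its top a stiff blank white card 50 mm (x) by 3 mm (y) stands up another 32 mm. Origin: centre of the boss's underside, 23 mm below cover_block.
- clip: Loose wooden spring clip, 70 g, 82 mm high, standing on its closed jaws, handles up. Jaws reach 42 mm below the pivot, each 12 mm thick, 36 mm wide; fully open they gape about 25 mm at the tips, 16 mm at 26 mm below the pivot. Full opening takes about 8 N per handle 28 mm above the pivot; let go, it snaps shut. Origin: middle of the closed jaws' foot, axes as clip_pivot.
- shaker_a: Bystander: salt shaker of glass and metal, 27 mm across, 74 mm high; origin at the centre of its underside.
- shaker_b: Bystander: a second shaker like it.
- tape_roll: Bystander: roll of brown tape lying flat, 79 mm across, 37 mm high; origin at the centre of its underside.
- cup: Bystander: white cup, 74 x 96 mm with its handle, 56 mm high; origin under its middle.
Mind the look-alikes: they are no part of the job. Leave any purple look-alike of the cover alone.

How it is judged (in metres and radians):
On the way, in this order (a step that is already met when the one before it is completed fails the run):
1. the cover sits level on the ramekin's rim and is released (horizontal distance between cover_seat and ramekin_rim below 0.008 m and z of cover_seat in the frame of ramekin_rim between -0.003 and 0.003 m and angle between cover_seat's own z axis and vertical below 0.07 rad and contact force between the fingers and cover below 0.1 N and linear speed of cover below 0.02 m/s), for 0.3 s.
2. the clip is squeezed open and lifted clear of the worktop (value of joint each of jaw_left, jaw_right above 0.2 rad and contact force between the fingers and clip above 3 N and height (world z) of clip_pivot above 0.07 m), for 0.2 s.
At the end, for the whole second after the job is handed in: Cover seated (8 mm, 0.07 rad), ramekin within 30 mm of its start. Fingers alone hold the still clip, both arms turned over 0.20 rad; card edge 8 to 34 mm below the pivot, within 7 mm of mid-gape and 15 mm along the card; clip square and upright within 0.2 rad, pressing nothing (horizontal distance between cover_seat and ramekin_rim below 0.008 m and z of cover_seat in the frame of ramekin_rim between -0.003 and 0.003 m and angle between cover_seat's own z axis and vertical below 0.07 rad and value of joint each of jaw_left, jaw_right above 0.2 rad and contact force between the fingers and clip above 3 N and z of card_top in the frame of clip_pivot between -0.034 and -0.008 m and y of card_top in the frame of clip_pivot between -0.007 and 0.007 m and x of card_top in the frame of clip_pivot between -0.015 and 0.015 m and angle between the x axis of clip_pivot and the x axis of card_top, either way round below 0.2 rad and angle between clip_pivot's own z axis and vertical below 0.2 rad and contact force between clip and cover below 0.5 N and contact force between clip and ramekin below 0.5 N and height (world z) of clip_pivot above 0.1 m and linear speed of clip below 0.02 m/s and distance of ramekin from where it was at the start of the episode below 0.03 m); the arm keeps its last pose, push and grip.
It fails at once if the clip bites or presses hard on the card or cover (contact force between clip and cover above 8 N).
It fails at once if a shaker, the tape roll or the cup is disturbed (distance of any of shaker_a, shaker_b, tape_roll, cup from where it was at the start of the episode above 0.03 m).
It also fails if it takes over 59 s, if anything falls off the work surface, if the arm or the gripper's body presses on something with over 40 N, if the wrist force passes 120 N, or if a joint passes its speed limit or range.

## Working session

There is one attempt and no reset: what is moved stays moved. The work goes in short steps, Python scripts to look and compute and a tool call to move; the robot and the scene stay as the last step left them, time stands still between calls to the robot, and variables do not carry over. Pictures are saved under pics/ and viewed, about 8 in all and at most 12, crops included, and the job is handed in when it is done.

Besides the shell and the picture viewer there is one more tool, called after "Emit:" as name(argument=value, ...) on one line, values as JSON. jog_arm: Moves the arm, as the interface text tells. Its arguments: {"type":"object","properties":{"offset":{"type":"array"},"delta_rot":{"type":"array"},"jaw":{"type":"array"},"newtons":{"type":"number"}},"required":["offset","delta_rot","jaw"]}

```bash
mkdir -p pics; ls; python3 - <<'E'
from cell import arm
import cv2
for n in("side","top"):
    cv2.imwrite(f"pics/{n}0.png",arm.capture(n))
    print(n,arm.camera_info(n))
print(arm.camera_info("wrist")); print(arm.observe())
E
```

```text
pics
side {'intrinsics': array([[355.03528757,   0.        , 252.97457941],
       [  0.        , 355.03528757, 191.28082487],
       [  0.        ,   0.        ,   1.        ]]), 'rvec': array([ 0.64787008, -2.57324812,  1.23506783]), 'tvec': array([471.13410747, 173.08303155, 744.1681175 ])}
top {'intrinsics': array([[484.42570789,   0.        , 254.39602316],
       [  0.        , 484.42570789, 191.8663977 ],
       [  0.        ,   0.        ,   1.        ]]), 'rvec': array([ 2.17667564, -2.16318585,  0.09304566]), 'tvec': array([ 39.36817316, 505.10160654, 972.74414702])}
{'intrinsics': array([[281.70418873,   0.        , 256.91566599],
       [  0.        , 281.70418873, 192.48628574],
       [  0.        ,   0.        ,   1.        ]]), 'tool_from_camera': array([[ 9.99999848e-01, -1.23106732e-04,  5.38140894e-04,
         5.53726424e-01],
       [-2.20170654e-05,  9.65148337e-01,  2.61703433e-01,
        -6.75691332e+01],
       [-5.51603243e-04, -2.61703405e-01,  9.65148187e-01,
        -1.42633429e+02],
       [ 0.00000000e+00,  0.00000000e+00,  0.00000000e+00,
         1.00000000e+00]])}
{'time_s': 0.1, 'joint_positions': array([-1.22759207e+00,  4.91492075e-01,  1.55940713e+00,  7.61770507e-06,
        1.09167870e+00, -1.05568269e-01]), 'joint_velocities': array([-0.00081457, -0.00128624, -0.00169943,  0.00144223, -0.0006243 ,
       -0.00097677]), 'effort': array([ 1.55143200e-03, -6.19449735e+01, -2.62025732e+01, -1.23182572e-04,
        2.94840953e-03, -7.01751190e-06]), 'tcp_pos': array([ 271.13403802, -562.90229443,  230.78423305]), 'tcp_rot': array([-3.07248883e-04,  8.46716132e-01, -5.32044687e-01, -3.85087491e-04]), 'force': array([0.08224272, 0.73742215, 0.3460324 ]), 'wrist_torque': array([-0.01285168,  0.01321603,  0.02808034]), 'finger_gap': 85.31872894462316}
```

View pics/top0.png

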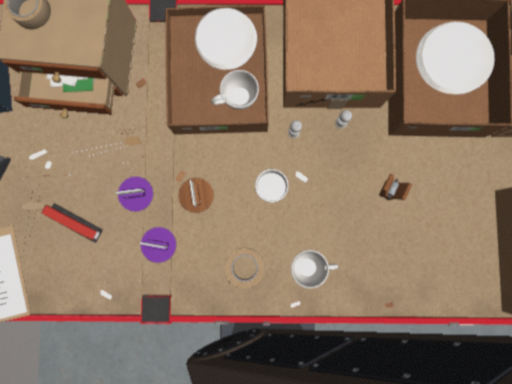

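View pics/side0.png

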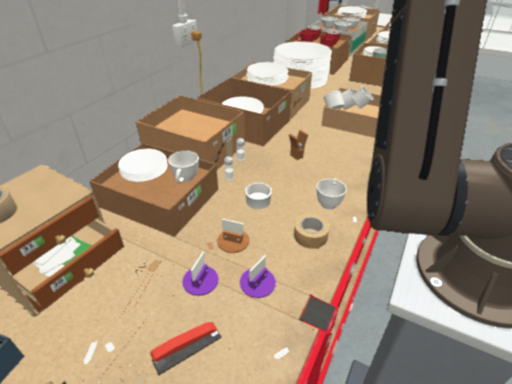

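The top view shows these candidates:
- **Cover:** the brown disc at (196,195). The look-alikes are the purple covers at (136,194) and (158,244).
- **Ramekin:** (272,185). The look-alikes are the cup at (312,268) and a cup in a box at (238,88).
- **Clip:** (396,188).
- **Bystanders:** the shakers at (295,129) and (344,119), and the tape roll at (245,265).

I choose the brown cover, the ribbed ramekin and the clip. Next I check them in one crop and measure.

```bash
cat > h.py <<'E'
import numpy as np, cv2
from cell import arm
from scipy.spatial.transform import Rotation as R
def cam(n, st=None):
    c=arm.camera_info(n); K=c["intrinsics"]
    if n=="wrist":
        T=np.array(c["tool_from_camera"]); q=st["tcp_rot"]
        A=R.from_quat([q[1],q[2],q[3],q[0]]).as_matrix()
        Rw=A@T[:3,:3]; o=A@T[:3,3]+st["tcp_pos"]
    else:
        M=cv2.Rodrigues(c["rvec"])[0]; Rw=M.T; o=-M.T@c["tvec"]
    return K,Rw,o
def ray(C,uv):
    K,Rw,o=C; d=Rw@np.linalg.solve(K,[uv[0],uv[1],1.]); return o,d/np.linalg.norm(d)
def plane(C,uv,z):
    o,d=ray(C,uv); return o+d*(z-o[2])/d[2]
def proj(C,p):
    K,Rw,o=C; q=K@(Rw.T@(np.array(p)-o)); return q[:2]/q[2]
def blob(m,x0,y0,x1,y1):
    k=np.zeros(m.shape,np.uint8); k[y0:y1,x0:x1]=m[y0:y1,x0:x1]*255
    c=max(cv2.findContours(k,cv2.RETR_EXTERNAL,cv2.CHAIN_APPROX_NONE)[0],key=cv2.contourArea)
    return c
E
python3 - <<'E'
from h import *
im=cv2.imread("pics/top0.png"); C=cam("top"); print(C[2])
cr=[cv2.resize(im[y-32:y+32,x-32:x+32],(380,380),interpolation=cv2.INTER_CUBIC) for x,y in((196,195),(396,188))]
cv2.imwrite("pics/crop1.png",np.hstack(cr))
h=cv2.cvtColor(im,cv2.COLOR_BGR2HSV)
for n,p in dict(cover=(185,202),bg=(230,215),ram=(272,185),ramrim=(272,171),clip=(388,187),card=(195,194)).items(): print(n,h[p[1],p[0]])
E
```

```text
[ 411.97614609   34.59400566 1015.86789071]
cover [ 12 145 134]
bg [ 17  82 168]
ram [ 15   2 227]
ramrim [ 21  13 135]
clip [ 12 141 134]
card [ 12  96 156]
```

View pics/crop1.png

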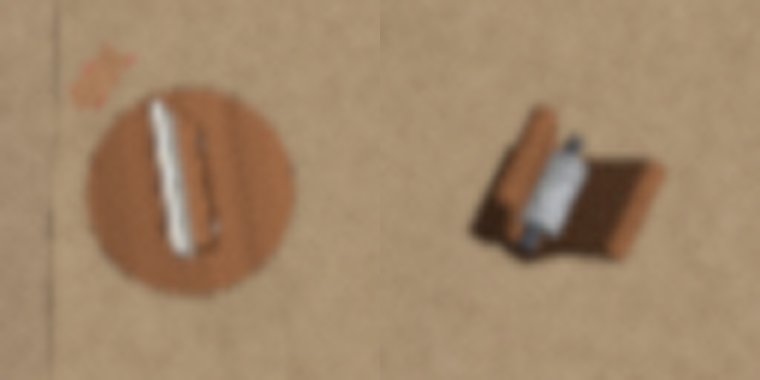

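The crop confirms the choice. On the left is the brown disc with the card, its ends at about (190.3,180) and (195.1,205.6). On the right is the clip, with its barrel at about (393,188) and its handle tops as two slanted bars.

```bash
python3 - <<'E'
from h import *
im=cv2.imread("pics/top0.png"); C=cam("top"); h=cv2.cvtColor(im,cv2.COLOR_BGR2HSV)
H,S,V=[h[...,i].astype(int) for i in range(3)]
c=blob((S>115)|((S<60)&(V>120)),178,176,216,214); e=cv2.fitEllipse(c); print("disc px",e)
print(" disc",plane(C,e[0],10), [plane(C,(e[0][0]+s*e[1][0]/2,e[0][1]),10)[1] for s in(-1,1)])
k=np.zeros(im.shape[:2],np.uint8);k[176:214,182:210]=((S<75)[176:214,182:210])*255
c=max(cv2.findContours(k,cv2.RETR_EXTERNAL,cv2.CHAIN_APPROX_NONE)[0],key=cv2.contourArea); r=cv2.minAreaRect(c);print("card",r)
P=np.array([plane(C,p,68) for p in((190.3,179.8),(195.1,205.6))]);print(P,np.linalg.norm(P[1]-P[0]),P.mean(0))
d=P[0]-P[1];print("card yaw",np.degrees(np.arctan2(d[1],d[0])))
c=blob(S<45,250,162,292,208); e=cv2.fitEllipse(cv2.convexHull(c)); print("ram",e,plane(C,e[0],36),[plane(C,(e[0][0]+s*e[1][0]/2,e[0][1]),36)[1] for s in(-1,1)])
for n,z,ps in(("L",82,((391.4,173.7),(385.5,192.2))),("Rr",82,((410.3,183.8),(404.4,198.9))),("bar",50,((393.1,188),(396.7,180.4),(389.2,196)))):
    P=np.array([plane(C,p,z) for p in ps]);d=P[-2]-P[-1];print(n,P,P.mean(0),np.linalg.norm(d),np.degrees(np.arctan2(d[1],d[0])))
E
```

```text
disc px ((195.5711669921875, 194.94247436523438), (33.013484954833984, 33.736900329589844), 62.56391906738281)
 disc [498.96812357 165.29580012  10.        ] [np.float64(199.7719382157189), np.float64(130.8370358597506)]
card ((192.3716278076172, 192.520263671875), (25.785812377929688, 3.899064779281616), 81.02737426757812)
[[523.85900591 168.69890717  68.        ]
 [472.96074815 158.30896745  68.        ]] 51.94789206448601 [498.40987703 163.50393731  68.        ]
card yaw 11.537365754780078
ram ((271.3199462890625, 185.18833923339844), (33.52204513549805, 33.70552062988281), 143.2980194091797) [517.54276974   8.07984359  36.        ] [np.float64(42.16783256465476), np.float64(-25.990689846799356)]
L [[ 536.33234039 -223.38227263   82.        ]
 [ 500.23402082 -211.29371833   82.        ]] [ 518.2831806  -217.33799548   82.        ] 38.06864616818569 -18.51459477425616
Rr [[ 516.83889842 -259.48258141   82.        ]
 [ 487.46463989 -247.44195413   82.        ]] [ 502.15176915 -253.46226777   82.        ] 31.74624024370978 -22.288922188762957
bar [[ 511.7841944  -235.04535038   50.        ]
 [ 527.12669122 -242.54717706   50.        ]
 [ 495.67964405 -226.95129047   50.        ]] [ 511.53017656 -234.8479393    50.        ] 35.10197222619011 -26.378708021923565
```

The disc measures 69 mm across (74 nominal), the card 52 mm (50) and the ramekin 68 mm (68), so I trust these poses. Estimates:
- **Cover:** about (499,164), yaw about 10.5°
- **Ramekin:** (517.5,8)
- **Clip:** about (510,-235), yaw about -23°

I'll hover over the clip first for a wrist picture.

Emit:
jog_arm(offset=[[-0.192, -0.358, 0.041], [-0.192, -0.358, 0.041], [-0.192, -0.358, 0.041], [-0.192, -0.358, 0.041], [-0.192, -0.358, 0.041], [-0.192, -0.358, 0.041], [-0.192, -0.358, 0.041], [-0.192, -0.358, 0.041], [-0.192, -0.358, 0.041], [-0.192, -0.358, 0.041]], delta_rot=[[0, 0, 48.7], [0, 0, 48.7], [0, 0, 48.7], [0, 0, 48.7], [0, 0, 48.7], [0, 0, 48.7], [0, 0, 48.7], [0, 0, 48.7], [0, 0, 48.7], [0, 0, 48.7]], jaw=[0, 0, 0, 0, 0, 0, 0, 0, 0, 0])

```text
time_s: 1.1
tcp_pos: [511.4, -232.6, 189.7]
tcp_rot: [-0.0, -0.553, 0.833, 0.0]
force: [-0.4, -0.3, 0.1]
finger_gap: 85.1
```

```bash
cat > goto.py <<'E'
# offset/turn in tool axes from measured pose to world target x y z yaw(deg of tool x), tool down
from h import *
import sys
def go(x,y,z,yaw):
    s=arm.observe();q=s["tcp_rot"];A=R.from_quat([q[1],q[2],q[3],q[0]]);a=np.radians(yaw)
    B=np.array([[np.cos(a),np.sin(a),0],[np.sin(a),-np.cos(a),0],[0,0,-1]])
    print("t",s["time_s"],"pos",s["tcp_pos"].round(1),"gap",round(s["finger_gap"],1),"j",s["joint_positions"].round(2))
    print("offset m",(A.inv().apply(np.array([x,y,z])-s["tcp_pos"])/1000).round(4),"rot",np.degrees((A.inv()*R.from_matrix(B)).as_rotvec()).round(2))
if __name__=="__main__": go(*map(float,sys.argv[1:]))
E
python3 goto.py 499 164 190 -79.5; python3 - <<'E'
from h import *
s=arm.observe(); im=arm.capture("wrist"); cv2.imwrite("pics/w_clip.png",im); np.save("w_clip.npy",s,allow_pickle=True)
C=cam("wrist",s); print(proj(C,[510,-235,50]),proj(C,[510,-235,82]))
E
```

```text
t 1.1 pos [ 511.4 -232.6  189.7] gap 85.1 j [-0.54  0.45  1.76  0.    0.93  1.42]
offset m [-0.3608  0.165  -0.    ] rot [ 4.000e-02  3.000e-02 -3.329e+01]
[260.2531065  184.34320956] [260.66098498 192.48154343]
```

View pics/w_clip.png

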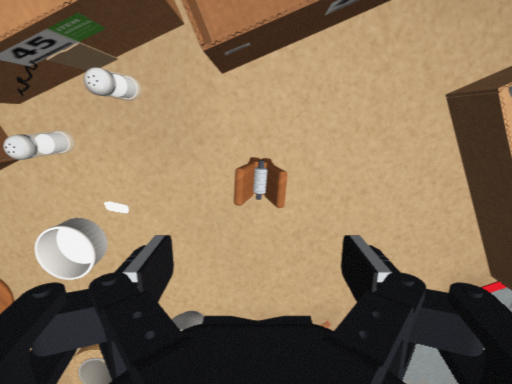

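The wrist view shows the clip centred, with the barrel running from about (262,160) to (259,198) and the handles at about x=238 and x=285. Both look nearly square to the gripper. I'll refine that with masks.

```bash
python3 - <<'E'
from h import *
im=cv2.imread("pics/w_clip.png"); s=np.load("w_clip.npy",allow_pickle=True).item(); C=cam("wrist",s)
h=cv2.cvtColor(im,cv2.COLOR_BGR2HSV); S=h[...,1].astype(int);V=h[...,2].astype(int)
c=blob((S<60)&(V>90),245,155,275,202); r=cv2.minAreaRect(c); print("barrel",r); 
for z in (42,50): print(plane(C,r[0],z))
c=blob((S>125)|(S<60),225,145,300,220); r2=cv2.minAreaRect(c); b=cv2.boxPoints(r2); print(r2,b.round(1).tolist()); 
# handles: saturated reddish bright, left and right
for n,x0,x1 in(("L",228,252),("R",270,296)):
    m=(S>125)&(V>90); c=blob(m,x0,150,x1,215); q=cv2.minAreaRect(c); print(n,q,plane(C,q[0],78),c[:,0].min(0),c[:,0].max(0))
vx=cv2.fitLine(blob((S<60)&(V>90),245,155,275,202),cv2.DIST_L2,0,.01,.01).ravel(); print(vx)
a,b=[plane(C,vx[2:]+k*vx[:2]*15,50) for k in(-1,1)]; d=a-b; print("yaw",np.degrees(np.arctan2(d[1],d[0])))
E
```

```text
barrel ((259.8470458984375, 180.9882354736328), (12.88501262664795, 36.35414123535156), 4.398705005645752)
[ 511.7149893  -235.35121865   42.        ]
[ 513.43224055 -235.97734745   50.        ]
((260.1609802246094, 181.6337432861328), (51.73971939086914, 48.13959503173828), 4.184916019439697) [[232.60000610351562, 203.8000030517578], [236.10000610351562, 155.6999969482422], [287.70001220703125, 159.5], [284.20001220703125, 207.5]]
L ((242.5, 183.5), (41.0, 17.0), 90.0) [ 523.47030132 -222.41767608   78.        ] [234 163] [251 204]
R ((278.80316162109375, 182.8665313720703), (48.51645278930664, 15.411109924316406), 87.27368927001953) [ 510.99017955 -253.68157108   78.        ] [270 159] [286 207]
[ 6.6978775e-02 -9.9775440e-01  2.5996591e+02  1.8106818e+02]
yaw 153.63078983221237
```

Emit:
jog_arm(offset=[[-0.361, 0.165, 0], [-0.361, 0.165, 0], [-0.361, 0.165, 0], [-0.361, 0.165, 0], [-0.361, 0.165, 0], [-0.361, 0.165, 0], [-0.361, 0.165, 0], [-0.361, 0.165, 0], [-0.361, 0.165, 0], [-0.361, 0.165, 0]], delta_rot=[[0, 0, -33.3], [0, 0, -33.3], [0, 0, -33.3], [0, 0, -33.3], [0, 0, -33.3], [0, 0, -33.3], [0, 0, -33.3], [0, 0, -33.3], [0, 0, -33.3], [0, 0, -33.3]], jaw=[0, 0, 0, 0, 0, 0, 0, 0, 0, 0])

```text
time_s: 2.15
tcp_pos: [499.5, 161.6, 190.2]
tcp_rot: [0.0, 0.768, -0.64, 0.0]
force: [-0.1, 0.7, -1.3]
finger_gap: 85.5
```

```bash
python3 - <<'E'
from h import *
s=arm.observe(); print(s["time_s"],s["tcp_pos"],s["joint_positions"]); im=arm.capture("wrist"); cv2.imwrite("pics/w_cov.png",im); np.save("w_cov.npy",s,allow_pickle=True)
C=cam("wrist",s); print(proj(C,[499,164,10]),proj(C,[499,164,68]))
E
```

```text
2.15 [499.51214643 161.63413762 190.23692153] [ 1.87265924e-01  3.99622188e-01  1.85076622e+00 -4.41047281e-04
  8.91344755e-01  1.57727902e+00]
[254.51097952 176.15825504] [254.07543682 188.4555955 ]
```

View pics/w_cov.png

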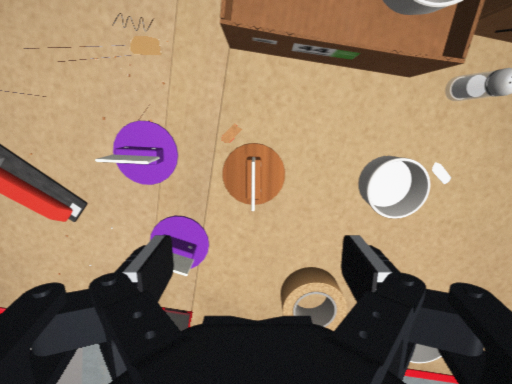

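The wrist view shows the brown cover disc at about (254,173), with its card nearly vertical at x≈253. The purple covers at (145,153) and (180,243) are well clear of the fingers, the ramekin is at (395,187) and the tape roll at (314,300).

```bash
python3 - <<'E'
from h import *
im=cv2.imread("pics/w_cov.png"); s=np.load("w_cov.npy",allow_pickle=True).item(); C=cam("wrist",s)
h=cv2.cvtColor(im,cv2.COLOR_BGR2HSV); S=h[...,1].astype(int);V=h[...,2].astype(int)
c=blob((S>120)|((S<50)&(V>150)),215,138,290,209); e=cv2.fitEllipse(cv2.convexHull(c)); print("disc",e,plane(C,e[0],10),74)
a,b=[plane(C,(e[0][0]+k*e[1][0]/2,e[0][1]),10) for k in(-1,1)];print(np.linalg.norm(a-b))
c=blob((S<60)&(V>140),244,150,264,216); l=cv2.fitLine(c,cv2.DIST_L2,0,.01,.01).ravel(); y=c[:,0,1]; print(l,y.min(),y.max(),c[:,0,0].min(),c[:,0,0].max())
P=[plane(C,l[2:]+l[:2]*t,60) for t in(-15,15)];d=P[0]-P[1];print("card yaw",np.degrees(np.arctan2(d[1],d[0])),"mid@55",plane(C,l[2:],55))
c=blob((S<45)&(V>60),355,150,435,222); e=cv2.fitEllipse(cv2.convexHull(c));print("ram",e,plane(C,e[0],36))
E
python3 goto.py 499 164 60 -79.5
```

```text
disc ((253.243408203125, 174.30551147460938), (61.83104705810547, 63.999969482421875), 174.33160400390625) [500.90433588 165.84754091  10.        ] 74
72.15861428204731
[ 1.1090365e-02 -9.9993849e-01  2.5287378e+02  1.8573787e+02] 161 210 251 254
card yaw -170.45708446608037 mid@55 [498.28984668 165.2276714   55.        ]
ram ((394.43353271484375, 185.79751586914062), (62.728172302246094, 71.16392517089844), 94.49665069580078) [521.22255654  13.49457364  36.        ]
t 2.2 pos [499.6 160.8 190.2] gap 85.3 j [ 0.19  0.4   1.85 -0.    0.89  1.58]
offset m [-0.0033  0.      0.1302] rot [ 0.01 -0.02 -0.22]
```

Emit:
jog_arm(offset=[[-0.0046, 0, 0.04], [-0.0046, 0, 0.08], [-0.0046, 0, 0.12], [-0.0046, 0, 0.13], [-0.0046, 0, 0.13], [-0.0046, 0, 0.13]], delta_rot=[[0, 0, 0.5], [0, 0, 0.5], [0, 0, 0.5], [0, 0, 0.5], [0, 0, 0.5], [0, 0, 0.5]], jaw=[0, 0, 0, 0, 0, 0])

```text
time_s: 2.8
tcp_pos: [499.6, 165.8, 61.6]
tcp_rot: [-0.001, 0.765, -0.644, 0.001]
force: [0.2, 0.1, 0.4]
finger_gap: 85.3
```

```bash
python3 goto.py 500 165.5 14 -80.2
```

```text
t 2.8 pos [499.6 165.8  61.6] gap 85.3 j [ 0.19  0.6   1.96 -0.    0.59  1.6 ]
offset m [ 0.0004 -0.0003  0.0476] rot [-0.09 -0.   -0.06]
```

Emit:
jog_arm(offset=[[0, 0, 0.03], [0, 0, 0.046], [0, 0, 0.046], [0, 0, 0.046], [0, 0, 0.046], [0, 0, 0.046], [0, 0, 0.046], [0, 0, 0.046], [0, 0, 0.046], [0, 0, 0.046]], delta_rot=[[0, 0, 0], [0, 0, 0], [0, 0, 0], [0, 0, 0], [0, 0, 0], [0, 0, 0], [0, 0, 0], [0, 0, 0], [0, 0, 0], [0, 0, 0]], jaw=[0, 0, 0, 0.3, 0.5, 0.7, 0.8, 1, 1, 1], newtons=40)

```text
time_s: 3.8
tcp_pos: [498.9, 166.6, 14.9]
tcp_rot: [-0.0, 0.765, -0.644, 0.0]
force: [-1.5, -0.2, 6.5]
finger_gap: 15.2
```

Emit:
jog_arm(offset=[[0, 0, 0], [0, 0, 0], [0, 0, 0], [0, 0, 0], [0, 0, 0]], delta_rot=[[0, 0, 0], [0, 0, 0], [0, 0, 0], [0, 0, 0], [0, 0, 0]], jaw=[1, 1, 1, 1, 1])

```text
time_s: 4.3
tcp_pos: [498.9, 166.6, 14.9]
tcp_rot: [-0.0, 0.765, -0.644, 0.0]
force: [-1.1, 0.2, 6.7]
finger_gap: 15.3
```

The grip is good at a 15.3 mm gap. I'll lift, and refine the ramekin centre from the pictures I already have.

Emit:
jog_arm(offset=[[0, 0, -0.02], [0, 0, -0.06], [0, 0, -0.1], [0, 0, -0.12], [0, 0, -0.12], [0, 0, -0.12]], delta_rot=[[0, 0, 0], [0, 0, 0], [0, 0, 0], [0, 0, 0], [0, 0, 0], [0, 0, 0]], jaw=[1, 1, 1, 1, 1, 1])

```text
time_s: 4.9
tcp_pos: [498.4, 166.4, 134.0]
tcp_rot: [0.0, 0.765, -0.644, 0.0]
force: [-0.1, -0.4, -0.8]
finger_gap: 14.9
```

```bash
python3 - <<'E'
from h import *
t=cv2.imread("pics/top0.png")[163:208,249:294]; w=cv2.imread("pics/w_cov.png")[146:226,355:435]; s=cv2.imread("pics/side0.png")[180:212,240:276]
k=lambda a,W:cv2.resize(a,(W,int(W*a.shape[0]/a.shape[1])),interpolation=cv2.INTER_CUBIC)
o=np.zeros((270,800,3),np.uint8)
x=0
for a in(t,w,s):
    b=k(a,266); o[:b.shape[0],x:x+266]=b; x+=267
cv2.imwrite("pics/ram.png",o)
E
python3 goto.py 518.5 8 135 -80.2
```

```text
t 4.9 pos [498.4 166.4 134. ] gap 14.9 j [ 0.2   0.48  1.91 -0.    0.76  1.6 ]
offset m [ 0.1595  0.0072 -0.001 ] rot [-0.   -0.01  0.02]
```

View pics/ram.png

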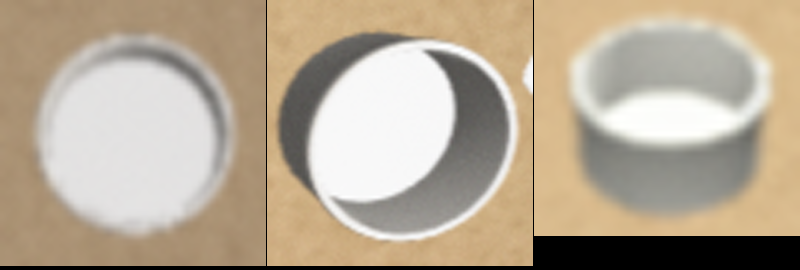

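The crops show the rim centre at about (271.7,185) in the top view, (398.5,187.8) in the wrist view and (258.1,190.6) in the side view. I'll cast rays from all three.

```bash
python3 - <<'E'
from h import *
s=np.load("w_cov.npy",allow_pickle=True).item()
for n,uv in(("top",(271.7,185.)),("top",(271.7,184.6)),("wrist",(398.5,187.8)),("side",(258.1,190.6))): print(n,plane(cam(n,s),uv,36))
# same test on the cover for wrist/top/side bias
im=cv2.imread("pics/side0.png");h=cv2.cvtColor(im,cv2.COLOR_BGR2HSV);S=h[...,1].astype(int)
c=blob((S>120),215,228,252,256);y=c[:,0];print(y.min(0),y.max(0),plane(cam("side"),((y[:,0].min()+y[:,0].max())/2,241),10))
E
```

```text
top [517.93244661   7.3083504   36.        ]
top [518.75067868   7.31099377  36.        ]
wrist [519.86498169   8.47026082  36.        ]
side [515.2157141    9.41246467  36.        ]
[217 231] [248 252] [496.20080634 170.28390706  10.        ]
```

Emit:
jog_arm(offset=[[0.04, 0.002, 0], [0.08, 0.004, 0], [0.12, 0.006, 0], [0.15, 0.007, 0], [0.159, 0.0072, 0], [0.159, 0.0072, 0], [0.159, 0.0072, 0], [0.159, 0.0072, 0], [0.159, 0.0072, 0]], delta_rot=[[0, 0, 0], [0, 0, 0], [0, 0, 0], [0, 0, 0], [0, 0, 0], [0, 0, 0], [0, 0, 0], [0, 0, 0], [0, 0, 0]], jaw=[1, 1, 1, 1, 1, 1, 1, 1, 1])

```text
time_s: 5.8
tcp_pos: [518.5, 9.6, 134.2]
tcp_rot: [0.0, 0.765, -0.643, -0.0]
force: [0.9, 0.9, -0.2]
finger_gap: 15.1
```

```bash
python3 goto.py 518.4 8.5 60 -80.2; python3 - <<'E'
from h import *
s=cv2.resize(arm.capture("side")[110:260,180:340],(640,600),interpolation=cv2.INTER_CUBIC)
cv2.imwrite("pics/hover.png",s)
E
```

```text
t 5.8 pos [518.5   9.6 134.2] gap 15.1 j [-0.11  0.47  1.92 -0.    0.75  1.29]
offset m [0.0011 0.0003 0.0742] rot [0.01 0.   0.1 ]
```

View pics/hover.png

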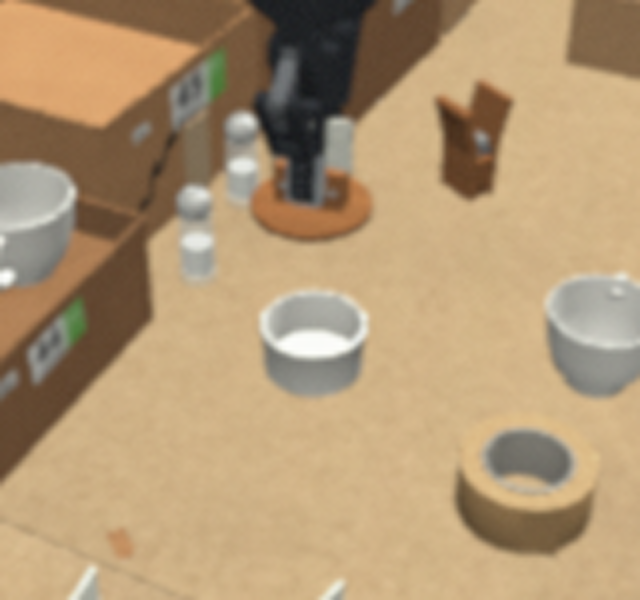

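The cover is held level over the ramekin, with the disc centre at crop (312,205) and the rim at (314,323). Comparing both in the same camera cancels most of the calibration error.

```bash
python3 - <<'E'
from h import *
C=cam("side"); f=lambda u,v:((u+.5)/4-.5+180,(v+.5)/4-.5+110)
print("disc",plane(C,f((251+373)/2,(172+232)/2+0),129.3),"rim",plane(C,f(314,(293+355)/2),36),plane(C,f(314,322),36))
print(proj(C,[518.5,9.6,129.3]),f(312,202))
E
```

```text
disc [516.65216502  10.3983779  129.3       ] rim [515.11182846   9.47302492  36.        ] [516.06509261   7.65635558  36.        ]
[257.09695809 159.75877639] (257.625, 160.125)
```

Emit:
jog_arm(offset=[[0, 0, 0.03], [0, 0, 0.06], [0, 0, 0.075], [0, 0, 0.075], [0, 0, 0.079], [0, 0, 0.082], [0, 0, 0.084], [0, 0, 0.086], [0, 0, 0.087], [0, 0, 0.087]], delta_rot=[[0, 0, 0], [0, 0, 0], [0, 0, 0], [0, 0, 0], [0, 0, 0], [0, 0, 0], [0, 0, 0], [0, 0, 0], [0, 0, 0], [0, 0, 0]], jaw=[1, 1, 1, 1, 1, 1, 1, 1, 1, 1])

```text
time_s: 6.85
tcp_pos: [518.7, 8.5, 47.3]
tcp_rot: [-0.0, 0.765, -0.644, 0.0]
force: [0.2, -0.3, -0.4]
finger_gap: 15.1
```

Emit:
jog_arm(offset=[[0, 0, 0.0008], [0, 0, 0.0016], [0, 0, 0.0022], [0, 0, 0.0022]], delta_rot=[[0, 0, 0], [0, 0, 0], [0, 0, 0], [0, 0, 0]], jaw=[1, 1, 1, 1])

```text
time_s: 7.25
tcp_pos: [518.8, 8.6, 45.7]
tcp_rot: [-0.0, 0.765, -0.644, 0.0]
force: [-2.2, -0.7, 9.0]
finger_gap: 15.2
```

Contact came at z=45.7 against the expected 45.9, so the cover is seated. I'll release it and rise.

Emit:
jog_arm(offset=[[0, 0, -0.001], [0, 0, -0.001], [0, 0, -0.001], [0, 0, -0.001], [0, 0, -0.001], [0, 0, -0.001], [0, 0, -0.001], [0, 0, -0.03], [0, 0, -0.07], [0, 0, -0.1]], delta_rot=[[0, 0, 0], [0, 0, 0], [0, 0, 0], [0, 0, 0], [0, 0, 0], [0, 0, 0], [0, 0, 0], [0, 0, 0], [0, 0, 0], [0, 0, 0]], jaw=[0.7, 0.4, 0.2, 0, 0, 0, 0, 0, 0, 0])

```text
time_s: 8.25
tcp_pos: [518.8, 8.6, 146.8]
tcp_rot: [-0.0, 0.765, -0.644, 0.0]
force: [-0.3, 0.1, -0.1]
finger_gap: 85.5
```

Emit:
jog_arm(offset=[[0, 0, -0.05], [0, 0, -0.05], [0, 0, -0.05], [0, 0, -0.05]], delta_rot=[[0, 0, 0], [0, 0, 0], [0, 0, 0], [0, 0, 0]], jaw=[0, 0, 0, 0])

```text
time_s: 8.65
tcp_pos: [518.1, 8.6, 194.1]
tcp_rot: [0.0, 0.765, -0.644, -0.001]
force: [-0.3, -0.2, 0.0]
finger_gap: 85.7
```

```bash
python3 - <<'E'
from h import *
s=arm.observe(); w=arm.capture("wrist"); C=cam("wrist",s); np.save("w_seat.npy",s,allow_pickle=True); cv2.imwrite("pics/w_seat.png",w)
cv2.imwrite("pics/s_seat.png",arm.capture("side"))
a=cv2.resize(cv2.imread("pics/s_seat.png")[150:225,215:305],(480,400),interpolation=cv2.INTER_CUBIC)
b=cv2.resize(w[120:240,210:305],(317,400),interpolation=cv2.INTER_CUBIC)
cv2.imwrite("pics/seat.png",np.hstack([a,b])); print(proj(C,[518.7,8.5,41]),proj(C,[518.7,8.5,99]))
E
python3 goto.py 512.5 -235.5 180 -116.4
```

```text
[256.89936899 180.59845789] [256.91122227 195.30620264]
t 8.75 pos [518.2   8.6 193.8] gap 85.4 j [-0.11  0.39  1.86 -0.    0.9   1.29]
offset m [0.2396 0.0472 0.0137] rot [ 1.400e-01 -1.000e-02  3.621e+01]
```

View pics/seat.png

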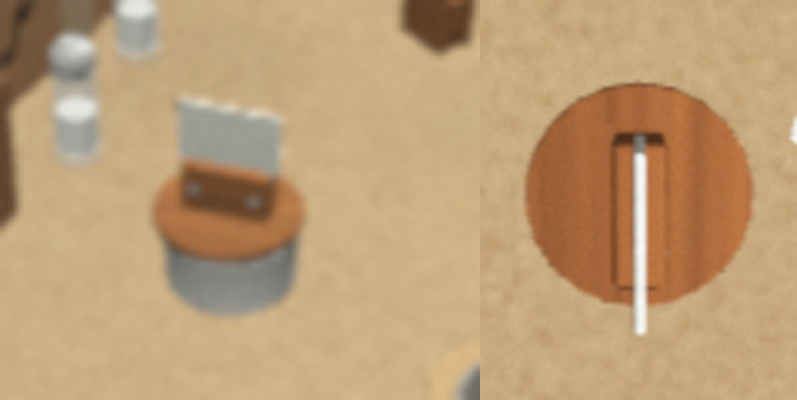

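The cover sits level on the rim. The wrist crop shows the disc centred at (257.3,177.9) and the card square to the tool, running from v≈165 to v≈220. Next I compute card_top and head for the clip.

```bash
python3 - <<'E'
from h import *
s=np.load("w_seat.npy",allow_pickle=True).item(); C=cam("wrist",s); im=cv2.imread("pics/w_seat.png")
h=cv2.cvtColor(im,cv2.COLOR_BGR2HSV);S=h[...,1].astype(int);V=h[...,2].astype(int)
c=blob((S<60)&(V>140),245,150,270,230);y=c[:,0];l=cv2.fitLine(c,cv2.DIST_L2,0,.01,.01).ravel();print(y.min(0),y.max(0),l)
P=[plane(C,(l[2]+l[0]/l[1]*(v-l[3]),v),99) for v in(y[:,1].min()-.5,y[:,1].max()+.5)];d=P[0]-P[1];print(P,np.linalg.norm(d),(P[0]+P[1])/2,np.degrees(np.arctan2(d[1],d[0])))
c=blob((S>120)|((S<60)&(V>140)),225,140,290,213);e=cv2.fitEllipse(c);print("disc",e,plane(C,e[0],41)); print("disc bounds",plane(C,(257.3,177.9),41))
E
```

```text
[256 165] [259 220] [8.9795975e-04 9.9999958e-01 2.5749106e+02 1.9250893e+02]
[array([545.63795057,  12.67951608,  99.        ]), array([495.60437306,   3.95405541,  99.        ])] 50.78870487287844 [520.62116182   8.31678574  99.        ] 9.892446912396446
disc ((257.10772705078125, 177.9650421142578), (66.07746887207031, 66.40291595458984), 179.8892059326172) [521.59025211   8.77301377  41.        ]
disc bounds [521.69565012   8.58196137  41.        ]
```

Emit:
jog_arm(offset=[[0.24, 0.047, 0.013], [0.24, 0.047, 0.013], [0.24, 0.047, 0.013], [0.24, 0.047, 0.013], [0.24, 0.047, 0.013], [0.24, 0.047, 0.013], [0.24, 0.047, 0.013], [0.24, 0.047, 0.013]], delta_rot=[[0, 0, 36.2], [0, 0, 36.2], [0, 0, 36.2], [0, 0, 36.2], [0, 0, 36.2], [0, 0, 36.2], [0, 0, 36.2], [0, 0, 36.2]], jaw=[0, 0, 0, 0, 0, 0, 0, 0])

```text
time_s: 9.55
tcp_pos: [513.1, -235.0, 181.4]
tcp_rot: [-0.0, -0.527, 0.85, 0.001]
force: [-0.8, 0.3, -0.3]
finger_gap: 85.5
```

```bash
python3 - <<'E'
from h import *
s=arm.observe(); im=arm.capture("wrist"); C=cam("wrist",s); cv2.imwrite("pics/w_clip2.png",im)
h=cv2.cvtColor(im,cv2.COLOR_BGR2HSV);S=h[...,1].astype(int);V=h[...,2].astype(int)
u,v=proj(C,[512.5,-235.5,50]).astype(int);print(u,v)
c=blob((S<60)&(V>90),u-14,v-26,u+14,v+22);r=cv2.minAreaRect(c);print(r,plane(C,r[0],50))
l=cv2.fitLine(c,cv2.DIST_L2,0,.01,.01).ravel();a,b=[plane(C,l[2:]+k*l[:2]*15,50) for k in(-1,1)];d=a-b;print("yaw",np.degrees(np.arctan2(d[1],d[0])))
c=blob((S>120),u-40,v-40,u+40,v+40);b=cv2.boundingRect(c);print(b,[plane(C,(x,v+5),82) for x in(b[0],b[0]+b[2])])
E
python3 goto.py 512.5 -235.5 100 -116.4
```

```text
258 186
((258.5, 184.5), (37.0, 13.0), 90.0) [ 513.90775974 -236.33321173   50.        ]
yaw 152.660101143525
(232, 161, 26, 51) [array([ 526.05675411, -215.85614897,   82.        ]), array([ 515.80253191, -236.56637982,   82.        ])]
t 9.6 pos [ 513.3 -234.7  181.7] gap 85.4 j [-0.55  0.46  1.77  0.    0.92  1.48]
offset m [0.0011 0.0003 0.0817] rot [0.06 0.01 0.1 ]
```

Card top measures (520.6, 8.3, 99) at yaw 9.9°. The clip pivot is at (513.7,-236) with yaw about -27°. I'll descend over the handles.

Emit:
jog_arm(offset=[[0.0018, 0.0003, 0.04], [0.0018, 0.0003, 0.08], [0.0018, 0.0003, 0.11], [0.0018, 0.0003, 0.125], [0.0018, 0.0003, 0.131], [0.0018, 0.0003, 0.131], [0.0018, 0.0003, 0.131]], delta_rot=[[0, 0, 0.8], [0, 0, 0.8], [0, 0, 0.8], [0, 0, 0.8], [0, 0, 0.8], [0, 0, 0.8], [0, 0, 0.8]], jaw=[0, 0, 0, 0, 0, 0, 0])

```text
time_s: 10.3
tcp_pos: [512.7, -237.1, 52.0]
tcp_rot: [0.0, -0.521, 0.853, -0.001]
force: [0.9, -1.7, 0.3]
finger_gap: 85.7
```

```bash
python3 goto.py 513.7 -236 50 -117
```

```text
t 10.3 pos [ 512.7 -237.1   52. ] gap 85.7 j [-0.55  0.65  1.87 -0.    0.63  1.49]
offset m [-0.0014 -0.0003  0.002 ] rot [-0.07 -0.01 -0.14]
```

Emit:
jog_arm(offset=[[0, 0, 0], [0, 0, 0], [0, 0, 0], [0, 0, 0], [0, 0, 0], [0, 0, 0], [0, 0, 0], [0, 0, 0], [0, 0, 0], [0, 0, 0]], delta_rot=[[0, 0, 0], [0, 0, 0], [0, 0, 0], [0, 0, 0], [0, 0, 0], [0, 0, 0], [0, 0, 0], [0, 0, 0], [0, 0, 0], [0, 0, 0]], jaw=[0.2, 0.3, 0.35, 0.4, 0.5, 0.6, 0.7, 0.8, 0.9, 1], newtons=35)

```text
time_s: 11.3
tcp_pos: [514.2, -236.5, 53.5]
tcp_rot: [0.002, -0.521, 0.854, -0.001]
force: [5.8, 14.8, 25.2]
finger_gap: 29.7
```

Emit:
jog_arm(offset=[[0, 0, 0], [0, 0, 0], [0, 0, 0], [0, 0, 0], [0, 0, 0]], delta_rot=[[0, 0, 0], [0, 0, 0], [0, 0, 0], [0, 0, 0], [0, 0, 0]], jaw=[1, 1, 1, 1, 1])

```text
time_s: 11.8
tcp_pos: [514.2, -236.5, 53.5]
tcp_rot: [0.002, -0.521, 0.854, -0.001]
force: [5.7, 14.3, 25.0]
finger_gap: 29.7
```

The gap is 29.7 mm, close to the 28 mm stop, with some downward push on the table from the finger swing. I'll lift and recheck.

Emit:
jog_arm(offset=[[0, 0, -0.01], [0, 0, -0.03], [0, 0, -0.06], [0, 0, -0.09], [0, 0, -0.12], [0, 0, -0.13], [0, 0, -0.13], [0, 0, -0.13], [0, 0, -0.13]], delta_rot=[[0, 0, 0], [0, 0, 0], [0, 0, 0], [0, 0, 0], [0, 0, 0], [0, 0, 0], [0, 0, 0], [0, 0, 0], [0, 0, 0]], jaw=[1, 1, 1, 1, 1, 1, 1, 1, 1], newtons=45)

```text
time_s: 12.7
tcp_pos: [511.7, -237.1, 179.6]
tcp_rot: [-0.001, -0.521, 0.854, 0.001]
force: [0.0, -0.1, -1.1]
finger_gap: 26.1
```

```bash
python3 goto.py 520.6 8.3 190 -80.1; python3 - <<'E'
from h import *
s=arm.observe();C=cam("side"); im=arm.capture("side"); u,v=proj(C,s["tcp_pos"]).astype(int);print(u,v)
a=im[v-40:v+40,u-50:u+50]; w=arm.capture("wrist"); cv2.imwrite("pics/w_held.png",w)
cv2.imwrite("pics/held.png",np.hstack([cv2.resize(a,(450,360),interpolation=cv2.INTER_CUBIC),cv2.resize(w[130:384,150:370],(312,360))]))
E
```

```text
t 12.7 pos [ 511.7 -237.1  179.6] gap 26.1 j [-0.55  0.46  1.77 -0.    0.91  1.49]
offset m [-0.2224  0.1043 -0.0102] rot [  0.13   0.05 -37.09]
300 101
```

View pics/held.png

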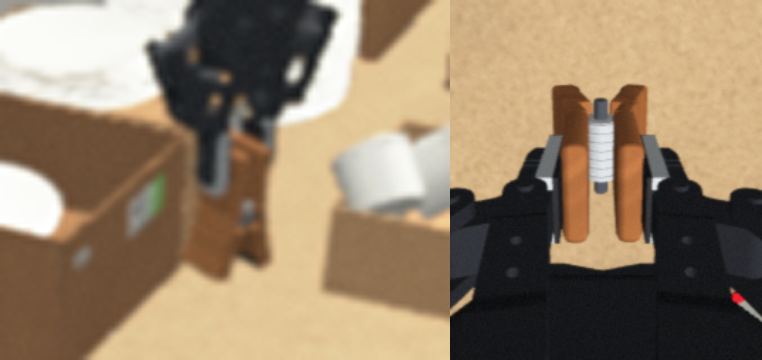

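The handles are parallel, so the clip is fully open. The clip is centred and upright between the pads, with the barrel at wrist pixel (256,233). I'll triangulate the pivot relative to the TCP.

```bash
python3 - <<'E'
from h import *
s=arm.observe();W=cam("wrist",s);Sd=cam("side"); t=s["tcp_pos"]; q=s["tcp_rot"];A=R.from_quat([q[1],q[2],q[3],q[0]])
w=lambda x,y:(150+(x-450)*220/312,130+y*220/312)
print("side cam",Sd[2])
o2,d2=ray(Sd,(250+248/4.5,61+210/4.5))
for n,p in(("far",(600,100)),("near",(600,190)),("mid",(600,146))):
    o1,d1=ray(W,w(*p)); k=np.linalg.lstsq(np.c_[d1,-d2],o2-o1,rcond=None)[0]; P1=o1+k[0]*d1;P2=o2+k[1]*d2
    print(n,((P1+P2)/2).round(1),"miss",np.linalg.norm(P1-P2).round(1),"tool",A.inv().apply((P1+P2)/2-t).round(1))
for dz in(8,12,16): # tool coords of mid barrel if pivot dz below tcp; barrel length between ends
    f=lambda p:A.inv().apply(plane(W,w(*p),t[2]-dz)-t); print(dz,f((600,146)).round(1),np.linalg.norm(f((600,97))-f((600,193))).round(1))
    g=lambda p:plane(W,w(*p),t[2]-dz+40); print("handle outer width",np.linalg.norm(g((563,205))-g((643,205))).round(1),"length",np.linalg.norm(g((575,108))-g((575,240))).round(1))
E
```

```text
side cam [188.90465566 638.95369765 601.46859724]
far [ 515.1 -248.4  154.1] miss 26.0 tool [ 8.5 -8.  25.7]
near [ 495.  -227.5  169.2] miss 1.5 tool [-0.9 19.5 10.7]
mid [ 504.5 -237.5  161.5] miss 13.2 tool [ 3.6  6.5 18.3]
8 [-1.4 -2.5  8. ] 42.1
handle outer width 24.9 length 44.3
12 [-1.5 -0.8 12. ] 43.2
handle outer width 25.8 length 45.9
16 [-1.5  1.  16. ] 44.3
handle outer width 26.7 length 47.5
```

The pivot sits about 11 mm below the TCP (the ray miss was 1.5 mm) and is centred in the grip. I'll move to hover over the card with the clip aligned.

Emit:
jog_arm(offset=[[-0.025, 0.012, -0.005], [-0.05, 0.024, -0.005], [-0.08, 0.038, -0.005], [-0.11, 0.052, -0.005], [-0.14, 0.066, -0.005], [-0.17, 0.081, -0.005], [-0.2, 0.095, -0.005], [-0.215, 0.102, -0.005], [-0.2223, 0.1054, -0.005], [-0.2223, 0.1054, -0.005]], delta_rot=[[0, 0, -4], [0, 0, -8], [0, 0, -13], [0, 0, -18], [0, 0, -23], [0, 0, -28], [0, 0, -33], [0, 0, -36], [0, 0, -37.1], [0, 0, -37.1]], jaw=[1, 1, 1, 1, 1, 1, 1, 1, 1, 1])

```text
time_s: 13.8
tcp_pos: [520.0, 9.1, 185.6]
tcp_rot: [0.0, 0.766, -0.643, -0.0]
force: [0.1, 1.2, -0.4]
finger_gap: 25.4
```

Emit:
jog_arm(offset=[[0, 0, 0], [0, 0, 0]], delta_rot=[[0, 0, 0], [0, 0, 0]], jaw=[1, 1])

```text
time_s: 14.0
tcp_pos: [520.1, 7.6, 185.9]
tcp_rot: [0.0, 0.765, -0.644, -0.0]
force: [-0.2, -0.0, -1.0]
finger_gap: 25.6
```

```bash
python3 goto.py 519.6 8.7 131 -80.1; python3 - <<'E'
from h import *
w=arm.capture("wrist");im=arm.capture("side")
cv2.imwrite("pics/pre.png",np.hstack([cv2.resize(im[100:220,205:325],(400,400),interpolation=cv2.INTER_CUBIC),cv2.resize(w[130:330,155:355],(400,400),interpolation=cv2.INTER_CUBIC)]))
E
```

```text
t 14.0 pos [520.1   7.6 185.9] gap 25.6 j [-0.11  0.4   1.87 -0.    0.88  1.29]
offset m [-0.0011  0.0003  0.0549] rot [ 0.01 -0.01 -0.1 ]
```

View pics/pre.png

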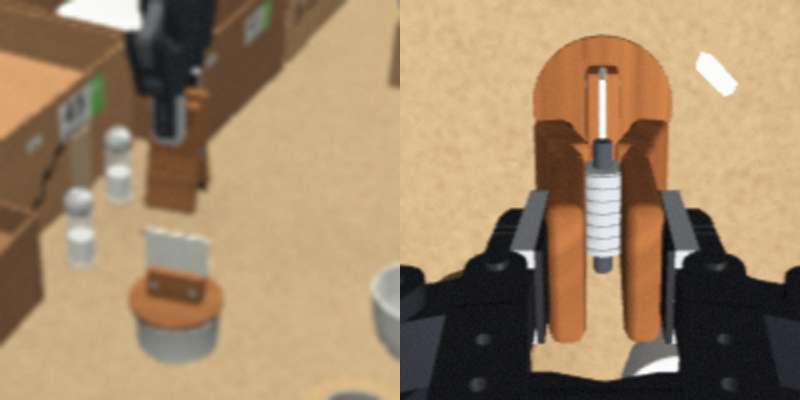

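The card (u≈602) lines up under the barrel (u≈603), and the jaws gape on either side of it, square. I'll descend gently.

Emit:
jog_arm(offset=[[-0.0004, 0, 0.008], [-0.0004, 0, 0.017], [-0.0004, 0, 0.026], [-0.0004, 0, 0.034], [-0.0004, 0, 0.041], [-0.0004, 0, 0.047], [-0.0004, 0, 0.052], [-0.0004, 0, 0.055], [-0.0004, 0, 0.055], [-0.0004, 0, 0.055]], delta_rot=[[0, 0, 0], [0, 0, 0], [0, 0, 0], [0, 0, 0], [0, 0, 0], [0, 0, 0], [0, 0, 0], [0, 0, 0], [0, 0, 0], [0, 0, 0]], jaw=[1, 1, 1, 1, 1, 1, 1, 1, 1, 1])

```text
time_s: 15.1
tcp_pos: [520.1, 8.9, 131.2]
tcp_rot: [-0.0, 0.766, -0.643, 0.0]
force: [-0.5, -0.3, -1.3]
finger_gap: 25.8
```

Emit:
jog_arm(offset=[[0, 0, 0], [0, 0, 0], [0, 0, 0], [0, 0, 0]], delta_rot=[[0, 0, 0], [0, 0, 0], [0, 0, 0], [0, 0, 0]], jaw=[1, 1, 1, 1])

```text
time_s: 15.5
tcp_pos: [520.0, 8.9, 131.2]
tcp_rot: [-0.0, 0.766, -0.643, 0.0]
force: [-0.0, -0.5, -0.7]
finger_gap: 26.0
```

```bash
python3 goto.py 519.6 8.7 131 -80.1; python3 - <<'E'
from h import *
print(arm.observe()["force"]);w=arm.capture("wrist");im=arm.capture("side")
cv2.imwrite("pics/fin.png",np.hstack([cv2.resize(im[125:215,215:305],(400,400),interpolation=cv2.INTER_CUBIC),cv2.resize(w[130:330,155:355],(400,400),interpolation=cv2.INTER_CUBIC)]))
E
```

```text
t 15.5 pos [520.    8.9 131.2] gap 26.0 j [-0.11  0.48  1.92 -0.    0.74  1.29]
offset m [0.0001 0.0004 0.0002] rot [-0.01 -0.01  0.01]
[-0.03446899 -0.45556747 -0.6603874 ]
```

View pics/fin.png

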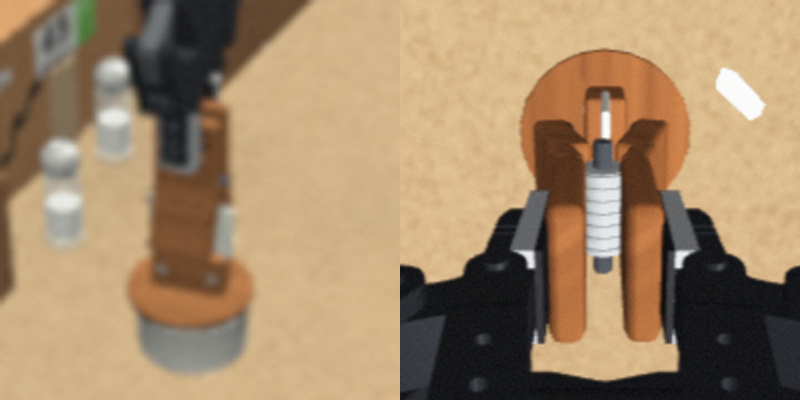

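The jaws straddle the card, one on each side. The card (u≈605) sits mid-gape under the barrel (603), and the cover is still level. The wrist force is about -0.7 N, which is just the clip's weight, so nothing is being pressed. I'm handing in.

```bash
python3 -c "
from cell import arm
print(arm.hand_in()); s=arm.observe(); print(s['time_s'],s['tcp_pos'],s['force'],s['finger_gap'])"
```

```text
the job is handed in; nothing more can be done
None
the job is handed in; nothing more can be done
```

I set the brown wooden cover on the ramekin and let go of it. The clip is now held squeezed open over the card, and I handed the job in at about 15.6 s of the 59 s. Hand-in gives no verdict, so the outcome rests on my own checks below.

- **Cover:** contact came at TCP height 45.7 mm against an expected 45.9 mm. After release, the side and wrist pictures showed it level on the rim with the card square. I did not measure the remaining centring offset directly. My estimates of the ramekin centre from different cameras differed by up to about 5 mm in x, with the side view the outlier. The cover's disc then measured 1.7 to 2.9 mm off the top and wrist estimates in x, inside the 8 mm limit.
- **Clip:** the handles looked parallel at a 26 mm finger gap under a 45 N grip, which I take as fully open; the jaw angles themselves were not measured. An earlier reading of 29.7 mm, with 25 N pushed into the table, cleared once I lifted the clip.
- **Final pose:** the pivot is about 21 mm above the card's top edge, and the card is mid-gape to about 1 mm in the wrist picture. The wrist force was about -0.7 N, the clip's own weight, so nothing is being pressed.
- **Bystanders:** the shakers, cup, tape roll and purple look-alikes were not touched.

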